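Shut the ware crate's lid, release its double catch and hold the sprung door wide

TASK

This plywood ware crate was filled from the top and is now going to be emptied from the front: first lower its lid gently until it is fully shut. Then open the front door: squeeze the locking lever against the fixed lug beside it until it is right over (it stays there and frees the latch), squeeze the latch trigger against its own fixed lug and, keeping it squeezed, swing the door out, past the half-way detent, to wide open. The hinge is sprung and brings the door back if let go, so finish while still holding the door wide open with the fingers, with the lid shut and the pots and tools around and inside left where they are.

Things in the scene. Friction and masses are not known exactly. Their poses are not given: they have to be found in the camera images.
- crate: Plywood ware crate fixed to the table, 190 (x) x 300 (y) x 165 mm (z), walls 10 mm. Origin: centre of its underside. Its x points from front to back, z up: front face at x -95 mm, rim at z 165. All coordinates below are in its frame, in mm. A steel keeper on the right front post (y -119 to -97, z 80 to 102) sticks out 24. Two beakers inside. Side cleats stick out 16.
- lid (a joint): Plywood lid 190 x 300 x 9 mm, 0.35 kg, hinged along the top of the back wall (x +95, z 166). Rad: 0 = shut (top face at z 175), grows as it opens upward; starts at 0.65 to 0.9. A friction hinge lets it stay at any angle; a few N press it down. On its top, mid-width, a wooden batten 18 x 90 x 18 high, 154 from the hinge line; the rest is flat and may be pressed anywhere.
- lid_edge (a point): Middle of the lid's front edge, on its top face, 190 mm from the hinge line; moves with the lid. With the lid shut it is at (-95, 0, 175).
- door (a joint): Plywood door in the front, 190 wide (y -94 to 96), z 20 to 158, hinged at its left (+y). Rad: 0 = shut, latched at the start; grows as the free edge swings out to the robot (clockwise from above), stop at 1.4, wide open 1.2 to 1.4. A spring closes it (0.1 to 0.3 N m). A detent at 0.27 to 0.74 rad needs 0.4 N m more, some 3 N at the trigger; let go from wide, it falls back to about 1.0.
- door_hinge (a point): Point on the door's vertical hinge axis, at (-115, +100, 146), 20 mm in front of the front face. Its frame turns with the door and is parallel to the crate's at door 0.
- lock_lever (a joint): Locking lever on the door: a crank on an upright pivot. Its nose blocks the trigger's slide; its tail is an upright steel pin, 10 mm diameter, top at z 165, 37 out from the door. Rad: 0 = locked, 0.6 = fully over; the trigger is free from about 0.4. Squeezing the pin some 18 mm to the left (+y) towards its fixed lug turns it: about 4 N. It stays where it is left.
- lever_grip (a point): Where to grip the lever: between its pin (centre 15 mm to the right, -y, at lever 0) and its fixed lug (upright plate 8 thick, 44 out from the door, z 110 to 165, centre 16 to the left). Outer width 40, squeezed 22 (only the pin comes, so the middle shifts 9 to the left); 33 mm free beside. At door 0 at (-127, +12, 146), 32 in front of the door. Frame turns with the door.
- trigger (a joint): Latch trigger on the door near its free edge: a plate on a slide whose bolt goes behind the keeper. m: 0 = bolted, 0.014 = fully squeezed; the door is free from about 0.008. It slides to the left (+y) towards its fixed lug against a spring of 4.5 to 8.7 N that shoots it back when let go, and moves only once the lock lever is over.
- trigger_grip (a point): Where to grip the trigger: between its plate (8 thick, z 86 to 165, centre 15 mm to the right, -y, at trigger 0) and its fixed lug (8 thick, z 110 to 165, centre 15 to the left); both 44 out from the door. Outer width 38, squeezed 24 (middle shifts 7 to the left): then the pair is the door's pull. At door 0 at (-127, -61, 146), 161 along the door from the hinge axis. Turns with the door.
- beaker_a: Terracotta beaker, 68 mm across, 85 mm high, inside the crate: leave alone. Origin: centre of its underside.
- beaker_b: A like beaker, inside the crate: leave alone.
- bowl: White bowl, 120 mm across, 50 mm high, beside the crate: leave alone. Origin: centre of its underside.
- slip_jar: Clear plastic jar, 72 mm across, 95 mm high, beside the crate: leave alone. Origin: centre of its underside.
- loop_tool: Clay loop tool, 180 mm long, lying in front of the crate to the right: leave alone. Origin: its middle, on the table.
- wood_knife: Flat wooden modelling knife, 200 mm long, 6 mm thick, lying in front of the crate to the left: leave alone.
- roller: Wooden rolling pin, 340 mm long, on two cleats, at the right: leave alone.

How it is judged:
By the outcome, as a careful person would: the job done as asked, in the order asked, and still so for the second after the job is handed in, while the arm keeps its last pose, push and grip.
It also fails if it takes over 58 s, if anything falls off the work surface, if the arm or the gripper's body presses on something with over 40 N, if the wrist force passes 120 N, or if a joint passes its speed limit or range.

ROBOT

A 6-joint arm with a two-finger parallel gripper is mounted at the origin on the work surface. World frame = base frame: x ahead of the robot, y to its left, z up, the work surface at z = 0. Lengths are in m, angles in rad, forces in N, time in s.
With the tool pointing down it reaches from about 0.425 to 0.925 m from the base axis. Payload 12.5 kg.
Tool frame: the origin (TCP) lies at the very end of the fingers, on their centre line; the grasp point (between the pads) lies 19 mm behind it; y points along the fingers, z is the direction in which the jaws open and shut, and the axes are right-handed (so a half turn about y gives the same grasp; the last joint's range is limited). The gripper opens to 85 mm and grips with 20 to 120 N. Pads are 22 mm wide; open, the fingers measure 114 mm over their backs; the gripper's body (76 mm by 85 mm) begins 54 mm behind the grasp point. The pads swing forward as they close: fully open they stand 13 mm farther back than shut.
Start: joints at [1.156, 0.491, 1.559, -0, 1.092, -0.106], TCP at [0.19, 0.595, 0.231] pointing down, gripper open.
Joint ranges: [-3.1, 3.1], [-0.84, 2.19], [0.05, 2.79], [-1.13, 4.28], [0.06, 2.93], [-2.69, 2.69]. Speed limits (rad/s): [2.22, 2.22, 2.79, 3.14, 3.14, 3.14].

INTERFACE

Orientations are given as a 3x3 rotation matrix whose columns are the frame's x, y, z axes.
In Python, from cell import env gives the robot as it stands. The module is installed in compiled form; this text tells all that it offers.
- The arm moves only by the tool send_rows, never from a script. Its argument "deltas" is a list of rows, each a list of 3 entries, a list of its own where there are three numbers: the finger opening in mm, from 0 to 85.4, then the shift along the world's x, y, z in units of 40 mm (1.0 is 40 mm), then the turn about the world's z in degrees. A call has 1 to 20 rows; each row shifts and turns the commanded pose from where the row before left it; what a row does not reach is not made up. A row lasts 1/10 s, in which the tool goes at most 50 mm and 8.59 degrees, less where a joint would pass 70% of its speed; a pose out of reach is approached as far as the arm can. A call is refused whole if a number of a shift passes 1 or a number of a turn 8.59, either way. A call with a gripper value outside its range is refused whole. The fingers move at their own pace and stop on an object; the grip force is fixed at half the most. Time passes only in rows, so rows that do not move let the fingers close. It gives the time, the measured TCP pose, the force and the opening at its end, in the units of the state.
- env.state(): the state, without advancing time (a new reading comes with each control period).
- env.grab_frame(name): name is "side" or "top"; returns (picture, depth): 384x512x3 uint8, red, green, blue; 384x512 float32, m along the optical axis (not along the pixel's ray), 0 where there is no reading.
- env.camera_model(name): a dict with "fx", "fy", "cx", "cy" (pixels), "eye" and "rotation" of the camera in the world. Camera axes: x right, y up, looking along -z (the intrinsics and any distortion apply to the point x, -y, -z); pixel columns grow to the right and rows downward; lengths in m; the calibration is good to about 2 mm. A picture is of the moment at which its call begins. camera_model takes no time and is no camera call.
- env.job_done(): hands the job in, once; it reports no verdict.
The state is a dict: "time": time; "q": joint angles; "joint_velocities": joint speeds; "tau": joint torques, N m; "position": TCP position; "eef_rot": TCP orientation; "ft_force": force on the tool from outside, world axes, zero at the start; "wrist_torque": the same for the moment, N m; "opening": finger opening in m.
Only numpy, scipy, OpenCV 4.12 (cv2) and the standard library are available. Lean on these libraries where they do the work, as an engineer would, in place of code of your own. Each camera call takes 0.05 s, during which the arm holds its last target. There are 200 camera calls.

## Working session

There is one attempt and no reset: what is moved stays moved. The work goes in short steps, Python scripts to look and compute and a tool call to move; the robot and the scene stay as the last step left them, time stands still between calls to the robot, and variables do not carry over. Pictures are saved under pics/ and viewed, about 8 in all and at most 12, crops included, and the job is handed in when it is done.

Besides the shell and the picture viewer there is one more tool, called after "Emit:" as a command line: name --argument value ..., lists and objects as JSON in quotes. send_rows: Moves the arm, as the interface text tells. Its arguments: {"type":"object","properties":{"deltas":{"type":"array","items":{"type":"array"}}},"required":["deltas"]}

```bash
mkdir -p pics; cat > h.py <<'E'
import numpy as np, cv2
from cell import env
def shot(n,f,crop=None,k=1):
    p,d=env.grab_frame(n); np.save(f'{n}_d.npy',d); np.save(f'{n}_p.npy',p)
    q=p if crop is None else p[crop[0]:crop[1],crop[2]:crop[3]]
    cv2.imwrite('pics/'+f,cv2.resize(q[:,:,::-1],None,fx=k,fy=k)); return p,d
def pts(n,d):
    c=env.camera_model(n); v,u=np.mgrid[:384,:512]
    X=np.stack([(u-c['cx'])/c['fx']*d,-(v-c['cy'])/c['fy']*d,-d],-1)
    return X@np.array(c['rotation']).T+np.array(c['eye'])
E
python3 - <<'E'
from h import *
np.set_printoptions(precision=3,suppress=True)
s=env.state(); print(s)
for n in('side','top'):
    p,d=shot(n,n+'0.png',k=1.5); print(n,env.camera_model(n),(d>0).mean())
E
```

```text
{'time': 0.0, 'q': array([ 1.156,  0.492,  1.559, -0.   ,  1.092, -0.106]), 'joint_velocities': array([-0.001, -0.   ,  0.   ,  0.001,  0.001,  0.001]), 'tau': array([  0.001, -61.845, -26.16 ,   0.   ,   0.004,  -0.   ]), 'position': array([0.19 , 0.595, 0.231]), 'eef_rot': array([[ 0.953, -0.   ,  0.304],
       [-0.304, -0.001,  0.953],
       [-0.   , -1.   , -0.001]]), 'ft_force': array([ 0.66 , -0.421,  0.447]), 'wrist_torque': array([-0.005, -0.048, -0.063]), 'opening': 0.08543162936645426}
side {'fx': 349.06078615994903, 'fy': 349.06078615994903, 'cx': 253.02099180542322, 'cy': 192.93304566595307, 'eye': array([0.344, 0.765, 0.894]), 'rotation': array([[-0.968,  0.169, -0.184],
       [-0.25 , -0.659,  0.709],
       [-0.002,  0.733,  0.681]])} 0.9959004720052084
top {'fx': 351.77627722661305, 'fy': 351.77627722661305, 'cx': 259.76129146665903, 'cy': 191.1612368457157, 'eye': array([ 0.362, -0.022,  1.015]), 'rotation': array([[-0.047,  0.974, -0.22 ],
       [-0.999, -0.047,  0.007],
       [-0.004,  0.22 ,  0.975]])} 0.9959360758463541
```

View pics/side0.png

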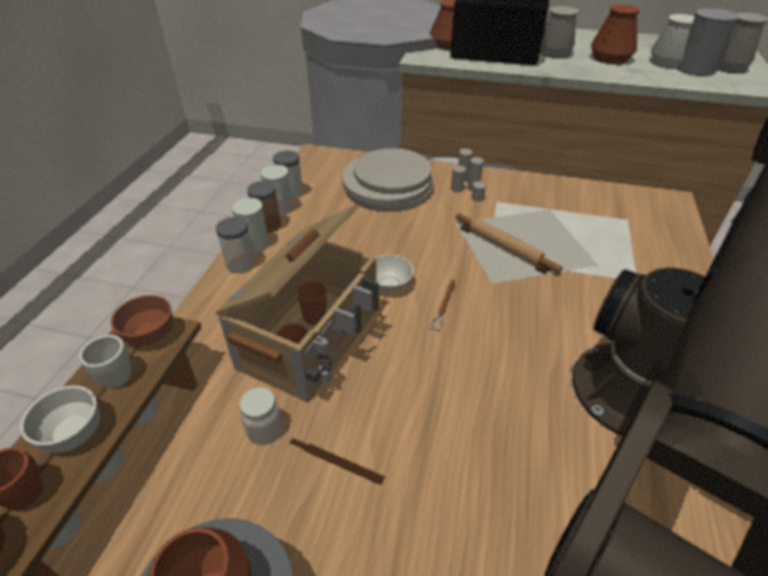

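View pics/top0.png

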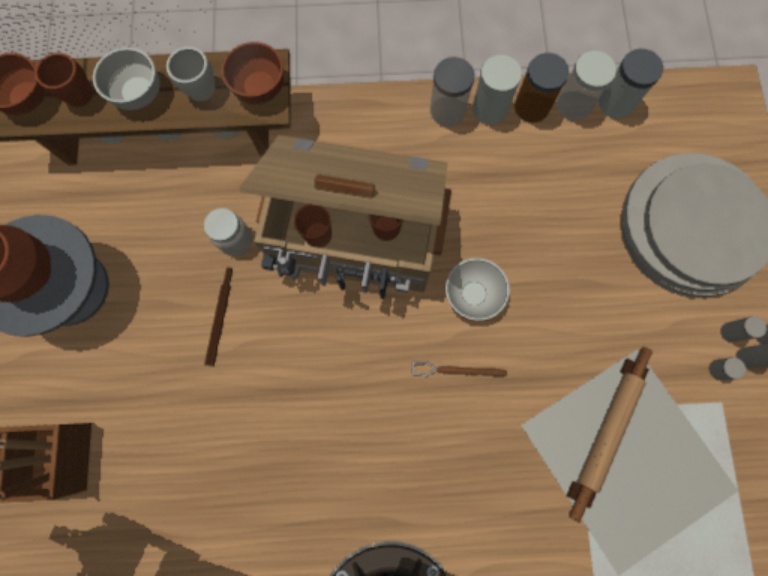

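The side view shows the crate at about (300,310) with its lid ajar, the front facing the robot. In the top view the lid batten is at (345,186), the lever lug and pin at (322,265) and (343,275), and the trigger lug and plate at (366,272) and (385,280). The hinge is at (285,262), the bowl at (477,290) and the jar at (228,230).

```bash
python3 - <<'E'
from h import *
np.set_printoptions(precision=4,suppress=True)
T=pts('top',np.load('top_d.npy')); S=pts('side',np.load('side_d.npy'))
m=np.zeros((384,512),np.uint8); cv2.fillPoly(m,[np.array([[188,100],[290,110],[288,138],[175,122]])],1)
P=T[m>0]
for _ in range(4):
    c=P.mean(0); n=np.linalg.svd(P-c)[2][2]; n*=np.sign(n[2]); r=(P-c)@n; P=P[abs(r)<max(2*np.median(abs(r)),.002)]
print('lid n',n,'c',c,'angle',np.arccos(n[2]),'front yaw dir',np.arctan2(-n[1],-n[0]))
# all lid pts
A=T[80:200,150:310].reshape(-1,3); L=A[abs((A-c)@n)<.003]; 
ax=-n*np.array([1,1,0]); ax/=np.linalg.norm(ax); ax=-ax if ax[0]<0 else ax   # horizontal, toward back?
print('ax',ax)
ay=np.array([-ax[1],ax[0],0]); sl=np.cross(ay,n); 
u=(L-c)@sl; v=(L-c)@ay; k=abs(u)<.05
print('lid along slope pct',np.percentile(u[abs(v)<.1],[.5,1,2,98,99,99.5]),'across',np.percentile(v[k],[.5,1,2,98,99,99.5]),'sl',sl)
for nm,Q in(('top',T),('side',S)):
    B=Q[70:330,100:330].reshape(-1,3); B=B[(abs(B[:,2]-.165)<.004)]
    w=(B-c)*[1,1,0]; a=w@ax; b=w@ay; k=(abs(a)<.25)&(abs(b)<.2); 
    h=np.histogram2d(a[k],b[k],bins=[np.arange(-.25,.25,.01),np.arange(-.2,.2,.02)])[0].astype(int)
    print(nm)
    for i,row in enumerate(h):
        if row.sum(): print('%.2f'%(-.25+.01*i),row)
E
```

```text
lid n [ 0.6056 -0.1362  0.784 ] c [0.7311 0.0191 0.2284] angle 0.6696439067046709 front yaw dir 2.9203310482005236
ax [ 0.9756 -0.2195  0.    ]
lid along slope pct [-0.1011 -0.1008 -0.1     0.085   0.0869  0.0883] across [-0.1431 -0.1419 -0.1393  0.1496  0.1523  0.1539] sl [ 0.7649 -0.1721 -0.6207]
top
-0.17 [ 0  0  0  0  0  0 12  8  4  3  6 12  0  0  0  0  0  0  0]
-0.16 [ 0  0  0  0  0  0 13  8  5  0  3 13  0  0  0  0  0  0  0]
-0.15 [ 0  0  0  0  0  0 14  8  5  0  0 12  0  0  0  0  0  0  0]
-0.14 [ 0  0  0  0  0  0  9  9  5  0  0 13  0  0  0  0  0  0  0]
-0.13 [ 0  0  5 18 19  9  1  4  3  1  0  5  0  0  1 16 16 14  0]
-0.12 [ 0  0  8 20 15  6  0  0  1  0  0  0  0  0  0 16 16 20  0]
-0.11 [ 0  0  5  9  0  0  0  0  0  0  0  0  0  0  0  0  0 17  0]
-0.10 [ 0  0  7  7  0  0  0  0  0  0  0  0  0  0  0  0  0 15  0]
-0.09 [ 0  0  8  9  0  0  0  0  0  0  0  0  0  0  0  0  0 16  0]
-0.08 [ 0  0  7  8  0  0  0  0  0  0  0  0  0  0  0  0  0 15  0]
-0.07 [ 0  0  6  7  0  0  0  0  0  0  0  0  0  0  0  0  0 19  0]
-0.06 [ 0  0  7  9  0  0  0  0  0  0  0  0  0  0  0  0  0 14  0]
-0.05 [ 0  0  5 
[... 1037 characters left out ...]
 0  0  0  0  0  0  0  0  0  0  0  0  0 11  0]
-0.01 [ 0  0  4  3  0  0  0  0  0  0  0  0  0  0  0  0  0 12  0]
0.00 [ 0  0  1  0  0  0  0  0  0  0  0  0  0  0  0  0  0 12  0]
0.01 [ 0  0  0  0  0  0  0  0  0  0  0  0  0  0  0  0  0 12  0]
0.02 [ 0  0  0  0  0  0  0  0  0  0  0  0  0  0  0  0  0 12  0]
0.03 [0 0 0 0 0 0 0 0 0 0 0 0 0 0 0 0 0 9 0]
0.04 [ 0  0  0  0  0  0  0  0  0  0  0  0  0  0  0  0  0 10  0]
0.05 [ 0  0  0  0  0  0  0  0  0  0  0  0  0  0  0  0  2 14  0]
0.06 [0 0 0 0 0 0 0 0 0 0 0 0 0 0 0 0 0 4 0]
0.17 [0 0 0 0 0 0 0 0 0 0 0 0 0 0 0 0 0 0 3]
0.18 [0 0 0 0 0 0 0 0 0 0 0 0 0 0 0 0 0 0 3]
0.19 [0 0 0 0 0 0 0 0 0 0 0 0 0 0 0 0 0 0 6]
0.20 [0 0 0 0 0 0 0 0 0 0 0 0 0 0 0 0 0 0 4]
```

```bash
python3 - <<'E'
from h import *
from scipy import ndimage
np.set_printoptions(precision=4,suppress=True)
T=pts('top',np.load('top_d.npy')); S=pts('side',np.load('side_d.npy'))
c=np.array([.7311,.0191]); yaw=-.2213
R=lambda y:np.array([[np.cos(y),-np.sin(y)],[np.sin(y),np.cos(y)]])
# left(+y) side rim centre line and front rim -> yaw
for nm,Q in(('top',T),('side',S)):
    B=Q[70:330,100:330].reshape(-1,3); B=B[abs(B[:,2]-.165)<.004]; w=(B[:,:2]-c)@R(yaw)
    a,b=w.T
    k=(a>-.11)&(a<.05)&(b>.13)&(b<.17); p=np.polyfit(a[k],b[k],1); k2=(a>-.11)&(a<-.05)&(b<-.13)&(b>-.17); p2=np.polyfit(a[k2],b[k2],1)
    k3=(a>-.14)&(a<-.11)&(abs(b)>.08)&(abs(b)<.165); p3=np.polyfit(b[k3],a[k3],1)
    print(nm,'left',p,'right',p2,'front',p3,'extents a',np.percentile(a[k3],[2,98]),'b',np.percentile(b[k],[2,98]),np.percentile(b[k2],[2,98]))
    k=(a<-.135)&(a>-.2)&(abs(b)<.15)
    img=np.zeros((80,320),np.uint8)
    ii=((a[k]+.2)*1000).astype(int);jj=((b[k]+.15)*1000).astype(int); img[ii,jj]=1
    lab,n=ndimage.label(cv2.dilate(img,np.ones((7,7))))
    l=lab[ii,jj]
    for i in range(1,n+1):
        if (l==i).sum()>5: print('  blob',(l==i).sum(),'a',np.percentile(a[k][l==i],[3,97]),'b',np.percentile(b[k][l==i],[3,50,97]))
E
```

```text
top left [0.002  0.1498] right [-0.0038 -0.1398] front [ 0.0003 -0.1196] extents a [-0.1253 -0.1108] b [0.1448 0.1551] [-0.1443 -0.1347]
  blob 44 a [-0.1686 -0.1364] b [-0.0743 -0.0709 -0.0671]
  blob 44 a [-0.1685 -0.1363] b [-0.0444 -0.0408 -0.0369]
  blob 44 a [-0.1685 -0.1356] b [0.0295 0.0332 0.0365]
  blob 12 a [-0.1659 -0.1587] b [-0.0015  0.0022  0.0056]
side left [-0.0076  0.1488] right [-0.0112 -0.1413] front [ 0.0026 -0.121 ] extents a [-0.1267 -0.1112] b [0.1422 0.1543] [-0.1477 -0.1338]
  blob 34 a [-0.1694 -0.1365] b [0.0284 0.0336 0.0365]
  blob 28 a [-0.1694 -0.1374] b [-0.0771 -0.0704 -0.0676]
  blob 30 a [-0.1688 -0.1384] b [-0.0462 -0.0401 -0.0356]
  blob 7 a [-0.1672 -0.1596] b [-0.0039  0.0027  0.0057]
```

Emit:
send_rows --deltas '[[0,[0.62,-0.61,0.3],0.25],[0,[0.62,-0.61,0.3],0.25],[0,[0.62,-0.61,0.3],0.25],[0,[0.62,-0.61,0.3],0.25],[0,[0.62,-0.61,0.3],0.25],[0,[0.62,-0.61,0.3],0.25],[0,[0.62,-0.61,0.3],0.25],[0,[0.62,-0.61,0.3],0.25],[0,[0.62,-0.61,0.3],0.25],[0,[0.62,-0.61,0.3],0.25],[0,[0.62,-0.61,0],0.25],[0,[0.62,-0.61,0],0.25],[0,[0.62,-0.61,0],0.25],[0,[0.62,-0.61,0],0.25],[0,[0.62,-0.61,0],0.25],[0,[0.62,-0.61,0],0.25],[0,[0.62,-0.61,0],0.25],[0,[0.62,-0.61,0],0.25],[0,[0.62,-0.61,0],0.25],[0,[0.62,-0.61,0],0.25]]'

```text
time: 2.1
position: [0.6867, 0.1063, 0.3509]
eef_rot: [[0.976, -0.001, 0.22], [-0.22, 0.0, 0.976], [-0.001, -1.0, -0.0]]
ft_force: [0.6, 0.9, 0.0]
opening: -0.0002
```

Emit:
send_rows --deltas '[[0,[0,0,-0.3],0],[0,[0,0,-0.3],0],[0,[0,0,-0.3],0],[0,[0,0,-0.3],0],[0,[0,0,-0.25],0],[0,[0,0,-0.15],0],[0,[0,0,-0.15],0],[0,[0,0,-0.15],0],[0,[0,0,-0.15],0],[0,[0,0,-0.15],0],[0,[0,0,-0.15],0],[0,[0,0,-0.15],0],[0,[0,0,-0.15],0]]'

```text
time: 3.4
position: [0.6859, 0.1074, 0.2448]
eef_rot: [[0.976, -0.0, 0.22], [-0.22, 0.0, 0.976], [-0.0, -1.0, 0.0]]
ft_force: [0.1, 0.1, 1.3]
opening: -0.0001
```

Emit:
send_rows --deltas '[[0,[0,0,-0.12],0],[0,[0,0,-0.12],0],[0,[0,0,-0.12],0],[0,[0,0,-0.12],0],[0,[0,0,-0.12],0],[0,[0,0,-0.12],0],[0,[0,0,-0.12],0],[0,[0,0,-0.12],0],[0,[0,0,-0.12],0],[0,[0,0,-0.12],0],[0,[0,0,-0.12],0],[0,[0,0,-0.1],0]]'

```text
time: 4.6
position: [0.6859, 0.1074, 0.188]
eef_rot: [[0.976, -0.0, 0.22], [-0.22, 0.0, 0.976], [-0.0, -1.0, 0.0]]
ft_force: [-1.0, -0.3, 0.1]
opening: 0.0003
```

Emit:
send_rows --deltas '[[0,[0,0,-0.05],0],[0,[0,0,-0.05],0],[0,[0,0,-0.05],0],[0,[0,0,-0.05],0],[0,[0,0,-0.05],0]]'

```text
time: 5.1
position: [0.686, 0.1075, 0.1784]
eef_rot: [[0.976, 0.0, 0.22], [-0.22, 0.0, 0.976], [0.0, -1.0, 0.0]]
ft_force: [-0.0, 1.0, 1.7]
opening: 0.0003
```

Emit:
send_rows --deltas '[[0,[0,0,-0.03],0],[0,[0,0,-0.03],0],[0,[0,0,-0.03],0],[0,[0,0,-0.03],0]]'

```text
time: 5.5
position: [0.686, 0.1075, 0.175]
eef_rot: [[0.976, 0.001, 0.22], [-0.22, 0.0, 0.976], [0.001, -1.0, 0.0]]
ft_force: [-7.2, -0.6, 17.0]
opening: 0.0003
```

```bash
python3 - <<'E'
from h import *
p,d=shot('side','side1.png',(110,310,120,320),3)
Q=pts('side',d)[110:310,120:320].reshape(-1,3)
O=np.array([.7029,.0306]);y=-.2213;R=np.array([[np.cos(y),-np.sin(y)],[np.sin(y),np.cos(y)]])
w=(Q[:,:2]-O)@R
for x0 in(-.08,-.03,.03,.07):
  k=(abs(w[:,0]-x0)<.01)&(abs(w[:,1]+.09)<.03); print(x0,np.median(Q[k,2]),k.sum())
print(env.state()['ft_force'],env.state()['position'])
E
```

```text
-0.08 0.17506713360939202 78
-0.03 0.1751719370093301 75
0.03 0.175303800400624 40
0.07 nan 0
[-3.1426536  -1.03043932  9.14772179] [0.68595852 0.10747642 0.1750624 ]
  return _methods._mean(a, axis=axis, dtype=dtype,
  ret = ret.dtype.type(ret / rcount)
```

Emit:
send_rows --deltas '[[0,[0,0,0.4],0],[0,[0,0,0.6],0],[0,[0,0,0.6],0],[30,[-0.26,-0.1,0],0],[58,[-0.4,-0.15,0],0],[58,[-0.5,-0.17,0],0],[58,[-0.5,-0.17,0],0],[58,[-0.5,-0.17,0],0],[58,[-0.45,-0.17,0],0],[58,[0,0,-0.3],0],[58,[0,0,-0.3],0],[58,[0,0,-0.1],0],[58,[0,0,0],0]]'

```text
time: 6.85
position: [0.5818, 0.0704, 0.2083]
eef_rot: [[0.976, -0.002, 0.22], [-0.22, 0.0, 0.976], [-0.002, -1.0, -0.0]]
ft_force: [0.5, 0.6, -0.3]
opening: 0.0579
```

```bash
python3 - <<'E'
from h import *
p,d=shot('top','top2.png',(100,230,130,330),4)
s=env.state(); print(s['position'],s['opening'],s['ft_force'])
E
```

```text
[0.58192287 0.07042683 0.20896674] 0.057982836867900206 [0.28757769 0.40317188 1.06485042]
```

View pics/top2.png

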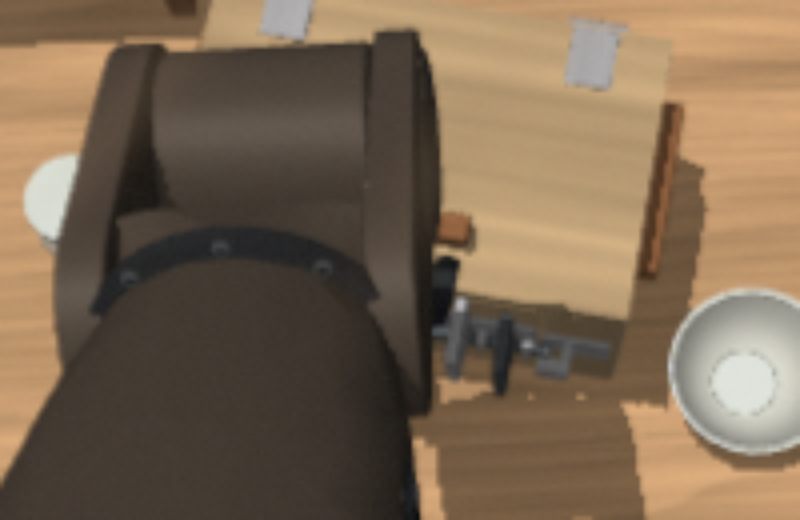

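The lid lies flat. The arm hides the lever, while the trigger lug at (457,335) and plate at (503,350) are clear of the fingers. I'll lower onto the lever.

Emit:
send_rows --deltas '[[58,[0,0,-0.3],0],[58,[0,0,-0.3],0],[58,[0,0,-0.3],0],[58,[0,0,-0.3],0],[58,[0,0,-0.3],0],[58,[0,0,-0.3],0],[58,[0,0,-0.2],0],[58,[0,0,0],0]]'

```text
time: 7.7
position: [0.5811, 0.0702, 0.1285]
eef_rot: [[0.976, -0.002, 0.22], [-0.22, 0.0, 0.976], [-0.002, -1.0, -0.0]]
ft_force: [-0.3, -0.7, -0.0]
opening: 0.0578
```

```bash
python3 - <<'E'
from h import *
p,d=shot('side','side3.png',(180,280,170,290),6)
s=env.state(); print(s['position'],s['opening'],s['ft_force'])
E
```

```text
[0.58144305 0.07023612 0.12924215] 0.05777027570938859 [-0.19060867  0.36115416  0.65508753]
```

View pics/side3.png

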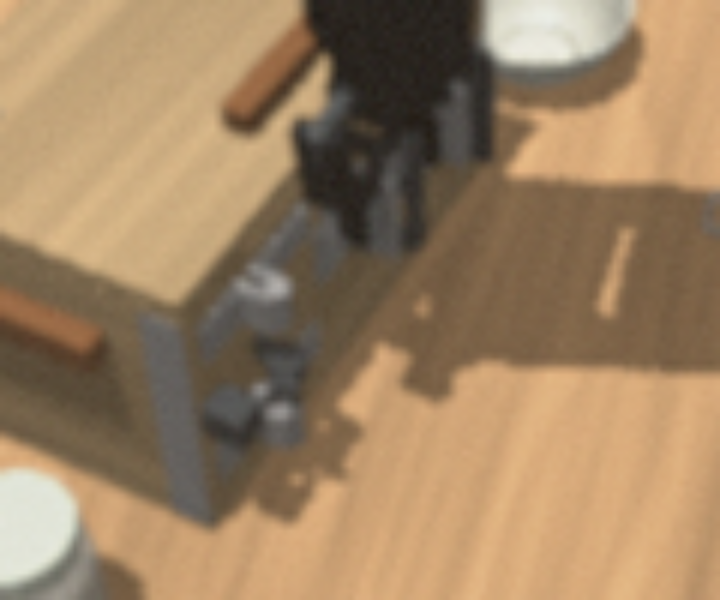

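The fingers straddle the lever pair, with the left finger at about (390,190) and no contact force. I'll squeeze and shift left at the same time.

Emit:
send_rows --deltas '[[46,[0,0,0],0],[40,[0,0,0],0],[40,[0,0,0],0],[37,[0.008,0.037,0],0],[34,[0.008,0.037,0],0],[31,[0.008,0.037,0],0],[28,[0.008,0.037,0],0],[25,[0.008,0.037,0],0],[22,[0.008,0.037,0],0],[20,[0,0,0],0],[18,[0,0,0],0],[18,[0,0,0],0],[18,[0,0,0],0]]'

```text
time: 9.05
position: [0.5839, 0.08, 0.13]
eef_rot: [[0.976, 0.001, 0.219], [-0.219, 0.001, 0.976], [0.001, -1.0, 0.001]]
ft_force: [2.0, 7.0, 5.7]
opening: 0.0189
```

Emit:
send_rows --deltas '[[34,[0,0,0],0],[50,[0,0,0],0],[50,[0,0,0],0],[50,[0,0,0.4],0],[50,[0,0,0.5],0],[50,[0,0,0.6],0],[50,[0,0,0.6],0],[54,[-0.09,-0.41,0],0],[54,[-0.09,-0.41,0],0],[54,[-0.09,-0.41,0],0],[54,[-0.09,-0.41,0],0],[54,[-0.09,-0.4,0],0],[54,[0,0,0],0]]'

```text
time: 10.35
position: [0.565, -0.0047, 0.2134]
eef_rot: [[0.975, -0.001, 0.222], [-0.222, -0.0, 0.975], [-0.001, -1.0, -0.0]]
ft_force: [0.6, 0.5, -0.5]
opening: 0.0541
```

```bash
cat > look.py <<'E'
from h import *
import sys
np.set_printoptions(precision=4,suppress=True)
O=np.array([.7029,.0306]);y=-.2213;R=np.array([[np.cos(y),-np.sin(y)],[np.sin(y),np.cos(y)]])
def blobs(n,d):
    B=pts(n,d)[70:330,100:330].reshape(-1,3); B=B[abs(B[:,2]-.165)<.005]; w=(B[:,:2]-O)@R
    w=w[(w[:,0]<-.103)&(w[:,0]>-.16)&(abs(w[:,1])<.15)]
    b=np.sort(w[:,1])
    for g in np.split(b,np.where(np.diff(b)>.004)[0]+1):
        if len(g)>4: print(n,'y',g.min(),np.median(g),g.max(),len(g))
if __name__=='__main__':
    f=sys.argv[1]
    p,d=shot('side','side%s.png'%f,(150,290,160,320),5); blobs('side',d)
    p,d=shot('top','top%s.png'%f,(100,230,130,330),4); blobs('top',d)
    s=env.state(); print(s['position'],s['opening'],s['ft_force'])
E
python3 look.py 4
```

```text
side y -0.08294569971912631 -0.07539992844495347 -0.0705701084778129 34
side y -0.052522942796763346 -0.0453007464857851 -0.04263293383060423 34
side y 0.014579734983995337 0.016216303517316105 0.01854356572063331 5
side y 0.02280433067963567 0.028429288208147708 0.031446975322830875 36
[ 0.5654 -0.0031  0.2136] 0.053744101516639144 [0.1111 0.2634 0.19  ]
```

View pics/side4.png

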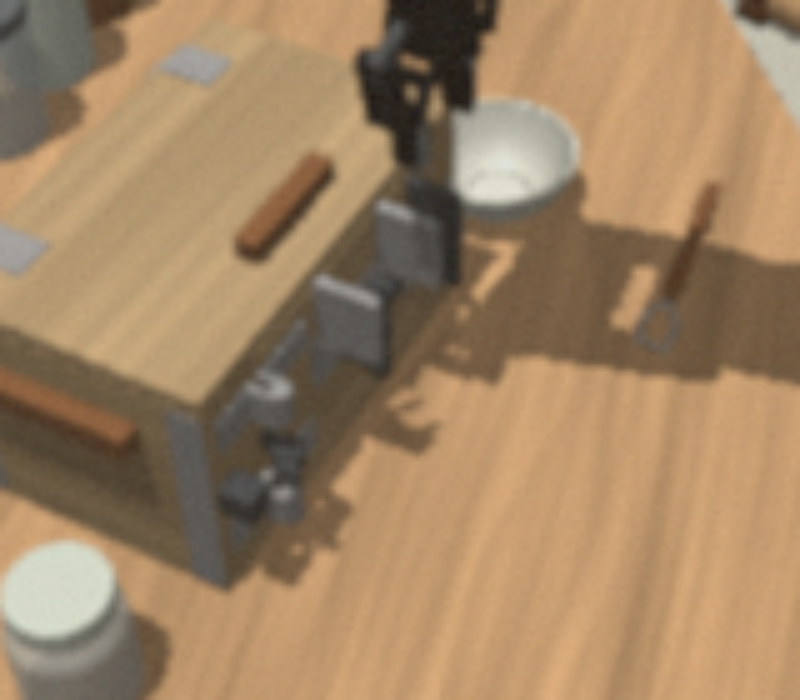

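Pin now at y≈+15.5 mm (was −3): the lever is fully over. The image shows it beside its lug at (350,300), with the trigger pair at (420,220) under the gripper.

Emit:
send_rows --deltas '[[54,[0,0.05,-0.3],0],[54,[0,0,-0.3],0],[54,[0,0,-0.3],0],[54,[0,0,-0.3],0],[54,[0,0,-0.3],0],[54,[0,0,-0.3],0],[54,[0,0,-0.3],0],[54,[0,0,0],0],[46,[0,0,0],0],[38,[0,0,0],0],[38,[0,0,0],0],[35,[0.008,0.036,0],0],[32,[0.008,0.036,0],0],[29,[0.008,0.036,0],0],[26,[0.008,0.036,0],0],[22,[0.008,0.036,0],0],[16,[0,0,0],0],[10,[0,0,0],0],[10,[0,0,0],0],[10,[0,0,0],0]]'

```text
time: 12.45
position: [0.5674, 0.0059, 0.1308]
eef_rot: [[0.976, 0.001, 0.219], [-0.219, -0.002, 0.976], [0.002, -1.0, -0.001]]
ft_force: [-3.2, -7.4, 9.6]
opening: 0.0225
```

```bash
python3 - <<'E'
from h import *
np.set_printoptions(precision=3,suppress=True)
s=env.state(); print(s['position'],s['opening'],s['ft_force'],s['q'])
H=np.array([.6127,.1534]); v=s['position'][:2]-H; print('r',v,np.hypot(*v))
P=[]
for i in range(26):
    a=-np.radians(3*i); P.append([np.cos(a)*v[0]-np.sin(a)*v[1],np.sin(a)*v[0]+np.cos(a)*v[1]])
P=np.array(P); print((np.diff(P,axis=0)/.04).tolist().__repr__() if 0 else np.diff(P,axis=0)/.04); print(P[-1]+H)
E
```

```text
[0.567 0.006 0.131] 0.022504519936410325 [-3.222 -7.433  9.561] [-0.105  0.532  1.807 -0.002  0.801 -1.454]
r [-0.045 -0.148] 0.1543352546248014
[[-0.191  0.064]
 [-0.188  0.074]
 [-0.184  0.084]
 [-0.179  0.094]
 [-0.174  0.103]
 [-0.168  0.112]
 [-0.162  0.12 ]
 [-0.156  0.129]
 [-0.149  0.137]
 [-0.141  0.144]
 [-0.134  0.151]
 [-0.126  0.158]
 [-0.117  0.165]
 [-0.108  0.171]
 [-0.099  0.176]
 [-0.09   0.181]
 [-0.08   0.185]
 [-0.07   0.189]
 [-0.06   0.193]
 [-0.05   0.196]
 [-0.04   0.198]
 [-0.03   0.2  ]
 [-0.019  0.201]
 [-0.009  0.202]
 [ 0.002  0.202]]
[0.458 0.159]
```

Emit:
send_rows --deltas '[[10,[-0.19,0.065,0],-3],[10,[-0.19,0.075,0],-3],[10,[-0.185,0.085,0],-3],[10,[-0.18,0.095,0],-3],[10,[-0.175,0.105,0],-3]]'

```text
time: 12.95
position: [0.5304, 0.023, 0.1307]
eef_rot: [[0.885, 0.002, 0.466], [-0.466, -0.001, 0.885], [0.002, -1.0, -0.001]]
ft_force: [-1.6, -7.6, 9.2]
opening: 0.0227
```

```bash
python3 - <<'E'
from h import *
np.set_printoptions(precision=3,suppress=True)
p,d=shot('side','side5.png',(130,310,130,330),4)
s=env.state(); print(s['position'],s['opening'],s['ft_force'],s['wrist_torque'])
E
```

```text
[0.529 0.024 0.131] 0.022697876491813 [-2.072 -8.994 10.349] [-2.047  0.628 -0.487]
```

View pics/side5.png

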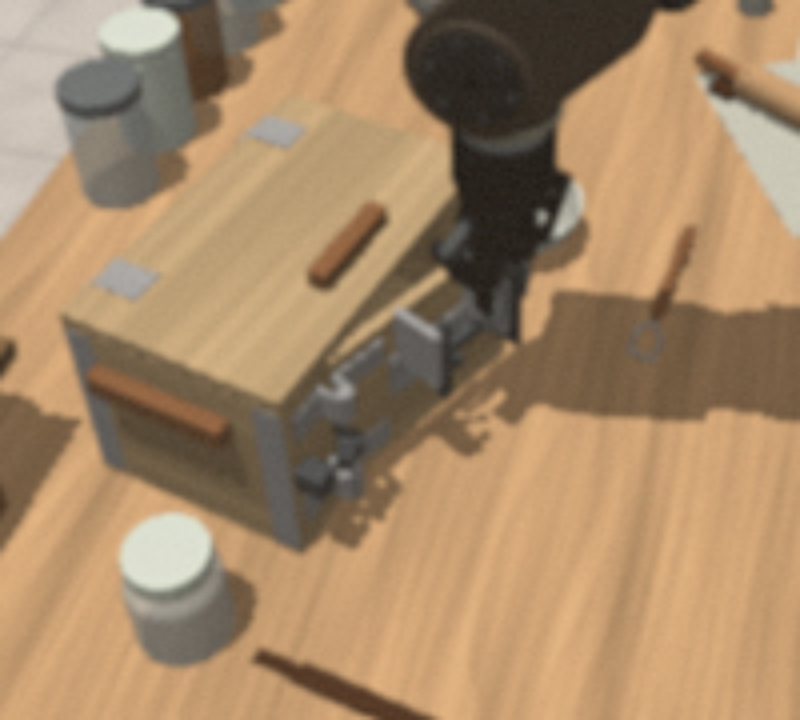

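The door is open about 15° and follows the fingers at (490,290), with the lever pair at (420,350). I'll keep swinging.

Emit:
send_rows --deltas '[[10,[-0.17,0.11,0],-3],[10,[-0.16,0.12,0],-3],[10,[-0.155,0.13,0],-3],[10,[-0.15,0.135,0],-3],[10,[-0.14,0.145,0],-3],[10,[-0.135,0.15,0],-3],[10,[-0.125,0.16,0],-3],[10,[-0.115,0.165,0],-3]]'

```text
time: 13.8
position: [0.4846, 0.0682, 0.1307]
eef_rot: [[0.618, 0.002, 0.786], [-0.786, -0.001, 0.618], [0.002, -1.0, 0.001]]
ft_force: [1.5, -3.4, 10.8]
opening: 0.0229
```

Emit:
send_rows --deltas '[[10,[-0.11,0.17,0],-3],[10,[-0.1,0.175,0],-3],[10,[-0.09,0.18,0],-3],[10,[-0.08,0.185,0],-3],[10,[-0.07,0.19,0],-3],[10,[-0.06,0.195,0],-3],[10,[-0.05,0.195,0],-3],[10,[-0.04,0.2,0],-3]]'

```text
time: 14.6
position: [0.4612, 0.1283, 0.1307]
eef_rot: [[0.245, 0.003, 0.97], [-0.97, 0.0, 0.245], [0.0, -1.0, 0.003]]
ft_force: [6.4, -2.8, 8.2]
opening: 0.0225
```

Emit:
send_rows --deltas '[[10,[-0.03,0.2,0],-3],[10,[-0.02,0.2,0],-3],[10,[-0.01,0.2,0],-3],[10,[0,0.2,0],-3],[10,[0,0,0],0],[10,[0,0,0],0]]'

```text
time: 15.2
position: [0.4594, 0.1603, 0.1307]
eef_rot: [[0.04, 0.004, 0.999], [-0.999, 0.001, 0.04], [-0.0, -1.0, 0.004]]
ft_force: [7.6, -3.2, 7.2]
opening: 0.0225
```

```bash
python3 - <<'E'
from h import *
np.set_printoptions(precision=3,suppress=True)
p,d=shot('side','side6.png',(130,310,130,330),4)
p,d=shot('top','top6.png',(60,260,120,350),3.4)
s=env.state(); print(s['time'],s['position'],s['opening'],s['ft_force'],s['eef_rot'])
E
```

```text
15.3 [0.459 0.16  0.131] 0.022632007315734087 [ 6.805 -3.536  6.827] [[ 0.04   0.004  0.999]
 [-0.999  0.001  0.04 ]
 [-0.    -1.     0.004]]
```

View pics/side6.png

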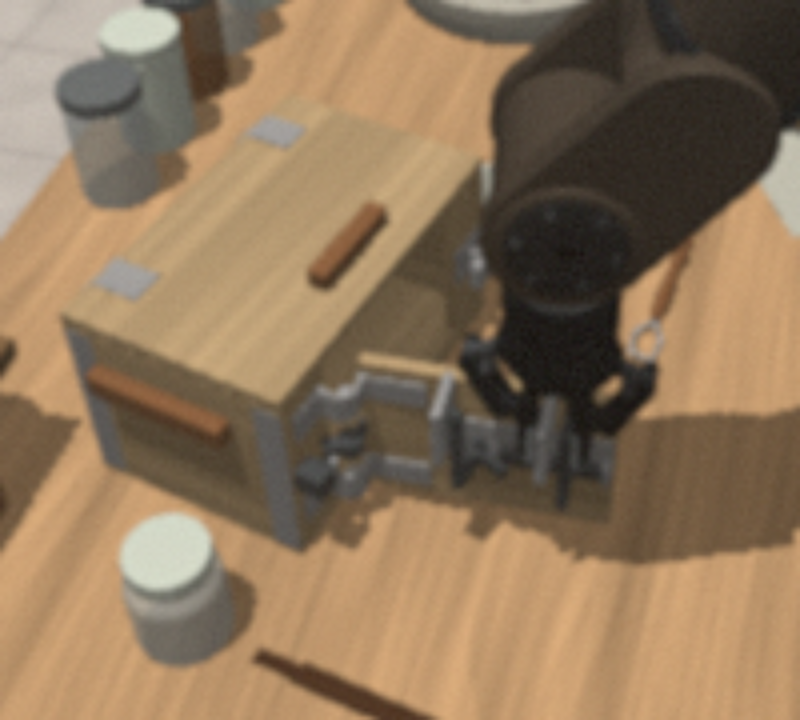

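View pics/top6.png

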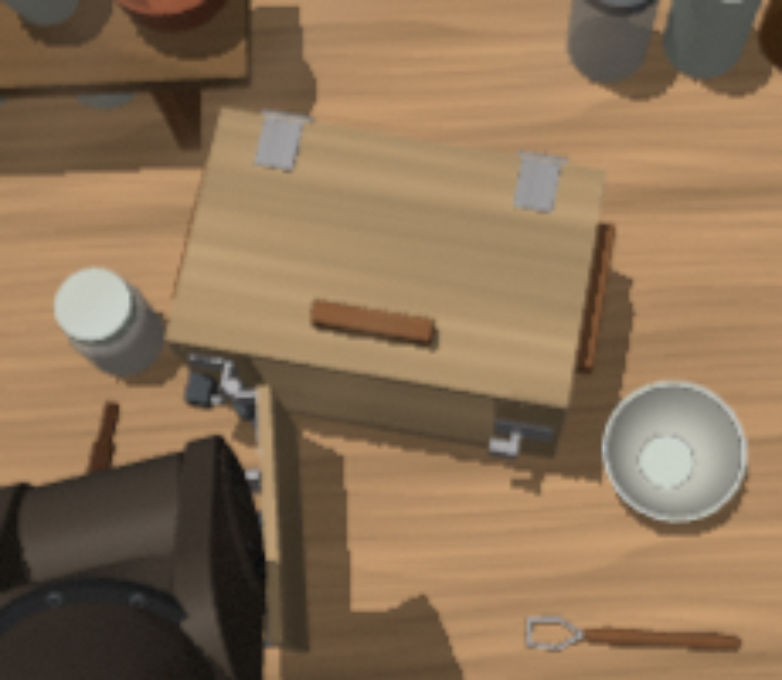

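The door stands wide open at about 1.3 rad: its top edge runs from (265,390) to (280,610) in the top view. The fingers still hold the trigger, the lid is flat, and the bowl, jar and tools haven't moved.

```bash
python3 -c "
from cell import env
env.job_done(); s=env.state(); print(s['time'],s['position'],s['opening'],s['ft_force'])"
```

```text
the job is handed in; nothing more can be done
the job is handed in; nothing more can be done
```

The job is done and handed in at 15.3 s of the 58 s allowed: the lid is shut and the fingers are holding the door wide open.

- **Lid:** I pressed it down slowly with closed fingers. The top face then measured about 175 mm, which is fully shut. The highest force I read was 17 N.
- **Lock lever:** I squeezed it right over. Its pin moved about 18.5 mm, from y −3 to +15.5 mm.
- **Trigger and door:** I squeezed the trigger to an opening of about 22.5 mm and swung the door through 75° (about 1.31 rad), past the detent. The grip stayed steady throughout.

The last pictures show the door wide open, the trigger still squeezed, the lid flat, and the bowl, jar, loop tool and knife undisturbed. The beakers weren't visible and the roller was out of frame in the last pictures, but the arm never went near either.

Both squeezed openings read slightly under the stated sizes: 18.9 mm against 22 mm on the lever, and 22.5 mm against 24 mm on the trigger. Both mechanisms worked anyway. I took no reading after handing in.

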